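# Seat a keyed bushing in a gear unit and latch it

### The arm

A 6-joint arm with a two-finger parallel gripper is mounted at the origin on the work surface. World frame = base frame: x ahead of the robot, y to its left, z up, the work surface at z = 0. Lengths are in m, angles in rad, forces in N, time in s.
With the tool pointing down it reaches from about 0.35 to 0.975 m from the base axis. Payload 4.9 kg.
Tool frame: the origin (TCP) lies at the very end of the fingers, on their centre line; the grasp point (between the pads) lies 19 mm behind it; z points along the fingers, x is the direction in which the jaws open and shut, and the axes are right-handed (so a half turn about z gives the same grasp; the last joint's range is limited). The gripper opens to 85 mm and grips with 20 to 120 N. Pads are 22 mm wide; open, the fingers measure 114 mm over their backs; the gripper's body (76 mm by 85 mm) begins 54 mm behind the grasp point. The pads swing forward as they close: fully open they stand 13 mm farther back than shut.
Start: joints at [-1.314, 0.053, 1.613, -0, 1.476, -0.119], TCP at [0.229, -0.581, 0.231] pointing down, gripper open.
Joint ranges: [-3.01, 3.01], [-1.01, 2.22], [0.06, 2.58], [-1.02, 4.17], [0.09, 2.62], [-3.14, 3.14]. Speed limits (rad/s): [2.57, 2.57, 3.14, 3.14, 3.14, 3.14].

### API

Orientations are given as a unit quaternion [w, x, y, z].
In Python, from plant import * gives the robot as it stands.
- The arm moves only by the shell command python3 -m inch 'ROWS'. ROWS is text: rows parted by semicolons, each of 7 numbers parted by spaces: the shift along the tool's x, y, z in m, then the turn, a rotation vector about the tool's x, y, z in rad, then the closure, from 0 (fully open) to 1 (shut). A call has 1 to 10 rows; each row shifts and turns the commanded pose from where the row before left it, along the tool's axes as they then stand; what a row does not reach is not made up. A row lasts 1/12 s, in which the tool goes at most 41.7 mm and 7.16 degrees, less where a joint would pass 70% of its speed; a pose out of reach is approached as far as the arm can. A call with a gripper value outside its range is refused whole. The fingers move at their own pace and stop on an object; the grip force is fixed at half the most. Time passes only in rows, so rows that do not move let the fingers close. It gives the time, the measured TCP pose, the force and the opening at its end, in the units of the state.
- state(): the state, without advancing time (a new reading comes with each control period).
- grab_frame(name): name is "scene" or "top"; returns the picture (480x640x3 uint8, blue, green, red); there is no depth.
- camera_info(name): a dict with "vertical_fov" (degrees; the focal length in pixels is half the picture's height over the tangent of half this angle, whatever the lens; pixels are square), "cx", "cy" (the principal point, pixels), "k1" (the pictures are not rectified: a ray, as slopes to the right and down, at radius r is drawn at 1 + k1 r^2 times it, then the intrinsics apply), "origin" and "rotation" of the camera in the world. Camera axes: x right, y down, z forward; pixel columns grow to the right and rows downward; lengths in m; the calibration is good to about 2 mm. A picture is of the moment at which its call begins. camera_info takes no time and is no camera call.
- job_done(): hands the job in, once; it reports no verdict.
The state is a dict: "time": time; "joint_pos": joint angles; "joint_vel": joint speeds; "joint_efforts": joint torques, N m; "tool_pos": TCP position; "tool_rot": TCP orientation; "contact_force": force on the tool from outside, world axes, zero at the start; "ft_torque": the same for the moment, N m; "gripper_width": opening from 0.0 (shut) to 1.0 (fully open).
Only numpy, scipy, OpenCV 4.12 (cv2) and the standard library are available. Lean on these libraries where they do the work, as an engineer would, in place of code of your own. Each camera call takes 0.05 s, during which the arm holds its last target.

### The job

Take the keyed bushing (the one with the tab on its flange) from the parts tray, put it nose down into the hollow shaft of the gear unit and feel with gentle turning for the keyway until it drops fully home, its flange flat on the shaft's face; press it against the gear unit with no more than 60 N. Then swing the retaining latch shut over the flange. Leave the other parts and tools as they are.

Things in the scene. Friction and masses are not known exactly. Their poses are not given: they have to be found in the camera images.
- bushing: keyed aluminium bushing, 61 mm tall, upright, 0.15 to 0.31 kg. Origin: centre of its underside, z up. Round nose 34 mm diameter from z = 0 to 22 mm, its first 5 mm tapering to 29 mm at the foot; flange 58 mm diameter, z = 22 to 27 mm; square head 24 x 24 mm, sides square to its x and y, z = 27 to 61 mm, to grasp.
- bushing_key (a point): outer lower edge of the bushing's steel key: 8 mm wide, standing out of the nose along the bushing's +x to 23 mm from the axis, z = 8 to 22 mm (the lowest 8 mm of the nose has no key). Right above it a tab 8 mm wide on the flange, out to 35 mm from the axis, shows its direction from above.
- bushing_seat (a point): centre of the underside of the bushing's flange (bushing z = 22 mm), the face that seats on the shaft.
- gearbox: fixed gear unit: grey block, x = -50 to 50 mm, y = -50 to 84 mm, 44 mm high, a dark motor out of its +x face (42 mm thick, to x = 135 mm, top below 46 mm). Origin: on the vertical bore axis of its hollow shaft, at table level. The shaft was stopped at any angle: its keyway points within 0.7 rad either side of the unit's +x; this angle is not measured.
- bore (a point): centre of the mouth of the steel hollow shaft, on its flat top (72 mm diameter) at z = 46 mm. Bore 37 mm diameter, with a keyway 11 mm wide reaching 25.5 mm from the axis, both through to the table. The shaft does not turn by hand. While the key is not over the keyway it rides on this top face and the flange stands 14 mm too high; over the keyway it drops.
- latch (a joint): retaining latch on a vertical pivot at x = 0, y = 60 mm of the gear unit: 0 = open, finger pointing to the unit's +x, post to -x; closes clockwise from above to 1.57 (stop at 1.6): finger over the flange pointing to the bore (-y), post to +y. Finger 38 mm from pivot to tip, 12 mm wide, z = 53.5 to 59.5 mm. Light friction, about 1 N at the post; stays where left.
- latch_post (a point): the latch's upright round black post, 12 mm diameter, 40 mm from the pivot, from z = 59.5 to 91.5 mm above the table; this point is on its axis at z = 75.5 mm. Push or lead it round.
- tray: fixed black parts tray 150 x 230 x 20 mm, floor and walls 4 mm thick, origin at the centre of its underside; holds both bushings, standing on its floor.
- plain_bushing: a second aluminium bushing of the same size without key or tab, in the tray; not to be used. Origin: centre of its underside.
- collar: steel collar 28 mm diameter, 12 mm high, in the tray; bystander.
- screwdriver: screwdriver lying on the bench; bystander.
- wrench: wrench lying on the bench; bystander.
- grease: jar 56 mm diameter, 110 mm high; bystander.
- spool: black spool 150 mm diameter, 54 mm high, lying flat; bystander.
- carton: cardboard carton 120 x 90 x 60 mm; bystander.
Not all that is in view belongs to the job. Leave any orange or red look-alike of the bushing alone.

How it is judged:
By the outcome, as a careful person would: the job done as asked, in the order asked, and still so for the second after the job is handed in, with the robot touching nothing.
It also fails if it takes over 64 s, if anything falls off the work surface, if the arm or the gripper's body presses on something with over 40 N, if the wrist force passes 120 N, or if a joint passes its speed limit or range.

## Working session

There is one attempt and no reset: what is moved stays moved. The work goes in short steps, Python scripts to look and compute and a shell command to move; the robot and the scene stay as the last step left them, time stands still between calls to the robot, and variables do not carry over. Pictures are saved under pics/ and viewed, and the job is handed in when it is done.

```bash
ls; mkdir -p pics; python3 - <<'E'
from plant import *
import cv2
print(state())
for n in("scene","top"):
    print(n,camera_info(n)); cv2.imwrite(f"pics/{n}0.png",grab_frame(n))
E
```

```text
pics
{'time': 0.0, 'joint_pos': array([-1.31395266e+00,  5.33664449e-02,  1.61430195e+00,  3.17968608e-05,
        1.47598780e+00, -1.18992652e-01]), 'joint_vel': array([ 6.00721983e-05,  6.74853669e-04, -1.40815540e-04,  1.12176930e-03,
        7.39012655e-04, -2.24848668e-04]), 'joint_efforts': array([-1.21643821e-03, -3.93693924e+01, -3.70175028e+01, -1.48644267e-04,
        7.16950977e-03, -7.68500740e-06]), 'tool_pos': array([ 0.22926041, -0.58076451,  0.23005232]), 'tool_rot': array([-6.89525891e-04,  8.26754593e-01, -5.62561800e-01, -7.67690781e-04]), 'contact_force': array([-0.36980701,  0.42077771, -0.27432662]), 'ft_torque': array([-0.08078341,  0.03213225,  0.03298498]), 'gripper_width': 1.0009566107437828}
scene {'vertical_fov': 56.00392686062588, 'cx': 324.58670851785143, 'cy': 236.1527120707788, 'k1': 0.021851869997509717, 'origin': array([ 1.29525533, -0.03952575,  0.89468948]), 'rotation': array([-0.26002632,  0.69136765,  0.62679798, -0.24803503])}
top {'vertical_fov': 53.62227445322929, 'cx': 319.6545573431029, 'cy': 240.08773024591696, 'k1': -0.04616910442381468, 'origin': array([0.32469138, 0.00901212, 1.36216912]), 'rotation': array([ 0.06272559, -0.70108232,  0.70745393, -0.06370262])}
```

View pics/scene0.png

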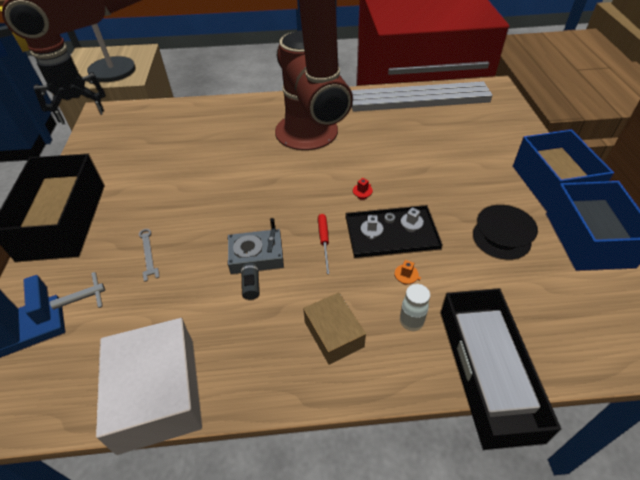

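View pics/top0.png

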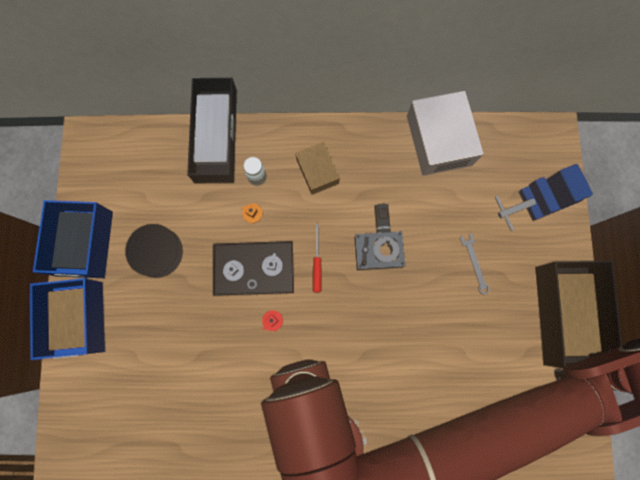

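The scene view shows the gear unit near (255,250), and the tray near (393,230) with two bushings. In the top view the gear unit is at (382,250) with its motor pointing up, and the tray is at (254,268) with bushings at (233,270) and (272,265). Next I'll zoom in on these.

```bash
python3 - <<'E'
import cv2,numpy as np
t=cv2.imread("pics/top0.png"); s=cv2.imread("pics/scene0.png")
a=cv2.resize(t[235:300,205:300],None,fx=8,fy=8,interpolation=cv2.INTER_CUBIC)
b=cv2.resize(t[195:275,345:415],None,fx=7,fy=7,interpolation=cv2.INTER_CUBIC)
c=cv2.resize(s[200:260,340:445],None,fx=7,fy=7,interpolation=cv2.INTER_CUBIC)
d=cv2.resize(s[205:300,215:295],None,fx=6,fy=6,interpolation=cv2.INTER_CUBIC)
for n,i in zip("abcd",(a,b,c,d)): cv2.imwrite(f"pics/z{n}.png",i)
E
```

```text
(no output)
```

View pics/za.png

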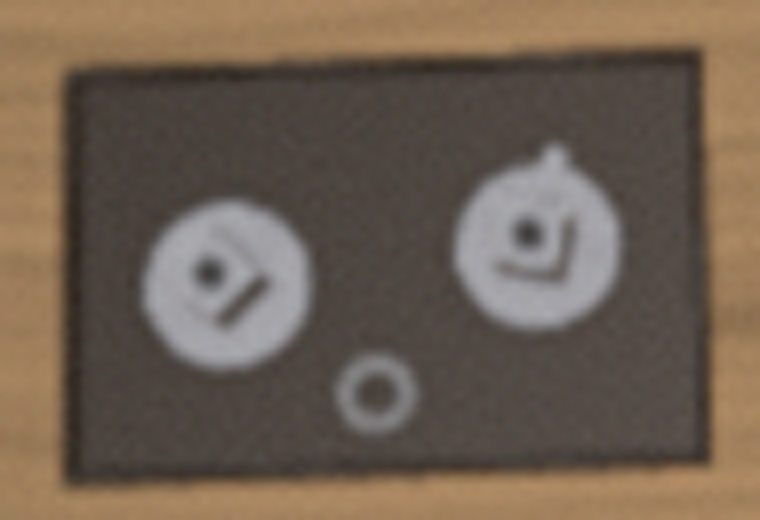

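View pics/zb.png

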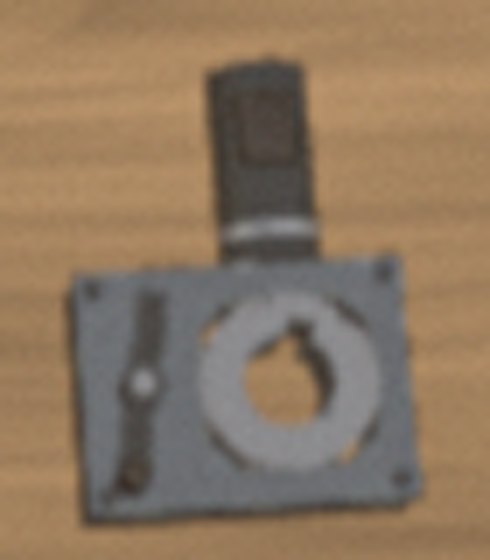

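View pics/zc.png

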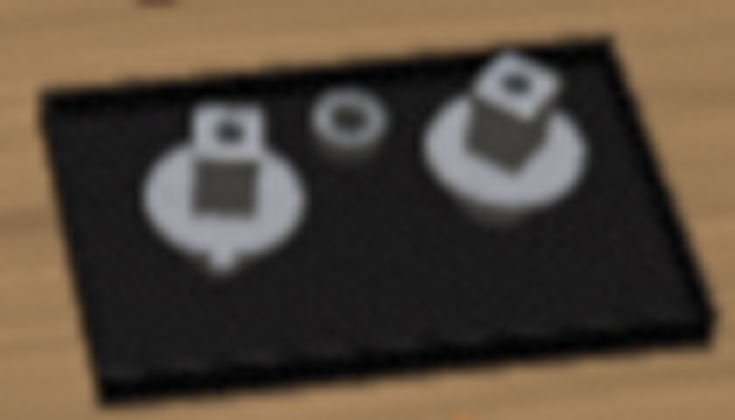

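View pics/zd.png

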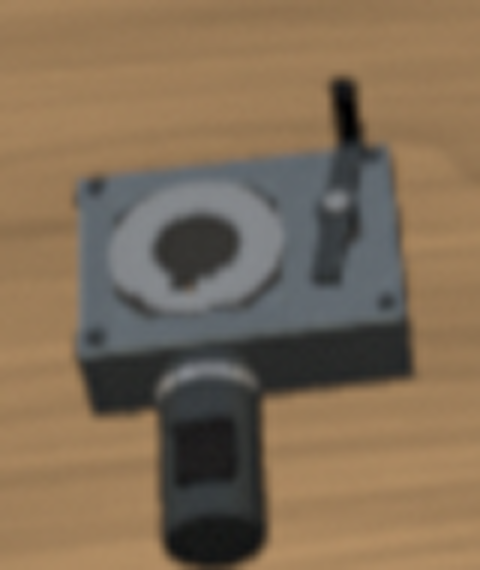

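Crop a shows the keyed bushing, with its tab, at top-view (272.3,265.6) and the tab near (274.4,254.4). Crop b shows the shaft centre near (386.5,249.5) and the keyway at roughly (388,241). The latch post sits toward (363.5,263), so the latch is open. Now I'll measure with masks in both views.

```bash
cat > h.py <<'E'
import numpy as np, cv2
from scipy.spatial.transform import Rotation as R
from scipy.optimize import least_squares
from plant import camera_info
C={n:camera_info(n) for n in("scene","top")}
def KM(n):
    c=C[n]; f=240/np.tan(np.radians(c["vertical_fov"])/2)
    K=np.array([[f,0,c["cx"]],[0,f,c["cy"]],[0,0,1.]])
    q=c["rotation"]; M=R.from_quat([q[1],q[2],q[3],q[0]]).as_matrix()
    return K,np.array([c["k1"],0,0,0.]),M,c["origin"]
def plane(n,px,z):
    K,D,M,o=KM(n)
    p=cv2.undistortPoints(np.asarray(px,float).reshape(-1,1,2),K,D).reshape(-1,2)
    d=np.c_[p,np.ones(len(p))]@M.T
    return o+d*((z-o[2])/d[:,2])[:,None]
def proj(n,P):
    K,D,M,o=KM(n)
    return cv2.projectPoints(np.asarray(P,float).reshape(-1,1,3),cv2.Rodrigues(M.T)[0],-M.T@o,K,D)[0].reshape(-1,2)
def circ(P,rad=None):
    P=P[:,:2]; c0=P.mean(0)
    if rad: s=least_squares(lambda v:np.hypot(*(P-v[:2]).T)-rad,c0,loss='soft_l1',f_scale=.0007); return s.x,rad,np.median(np.abs(s.fun))
    s=least_squares(lambda v:np.hypot(*(P-v[:2]).T)-v[2],[*c0,np.std(P)*1.4],loss='soft_l1',f_scale=.0007)
    return s.x[:2],s.x[2],np.median(np.abs(s.fun))
E
python3 - <<'E'
from h import *
im={n:cv2.imread(f"pics/{n}0.png") for n in C}
g={n:cv2.cvtColor(im[n],cv2.COLOR_BGR2GRAY) for n in C}
def blob(n,box,th,up=4):
    x0,y0,x1,y1=box
    a=cv2.resize(im[n][y0:y1,x0:x1],None,fx=up,fy=up,interpolation=cv2.INTER_CUBIC)
    hsv=cv2.cvtColor(a,cv2.COLOR_BGR2HSV); m=((hsv[...,2]>th)&(hsv[...,1]<75)).astype(np.uint8)
    cs,_=cv2.findContours(m,cv2.RETR_CCOMP,cv2.CHAIN_APPROX_NONE)
    cs=sorted(cs,key=cv2.contourArea,reverse=True)
    return [((c.reshape(-1,2)+.5)/up-.5+[x0,y0]) for c in cs[:4]]
for n,box,z,th in [("top",(258,245,290,285),.031,120),("top",(215,250,250,290),.031,120),("scene",(355,210,390,245),.031,130),("top",(370,232,405,270),.046,118),("scene",(228,228,266,262),.046,118)]:
    for c in blob(n,box,th)[:2]:
        P=plane(n,c,z); print(n,z,circ(P),len(c),c.mean(0))
        ce=circ(P)[0]; d=P[:,:2]-ce; r=np.hypot(*d.T); k=r.argmax(); print("   farthest",r[k],np.arctan2(d[k,1],d[k,0]))
E
```

```text
top 0.031 (array([0.49474664, 0.14176216]), np.float64(0.028824313866502565), np.float64(0.00027598535886222235)) 240 [271.890625   264.86979167]
   farthest 0.03558989552496057 -0.15633857180815028
top 0.031 (array([0.49474511, 0.14141178]), np.float64(0.011557705278161686), np.float64(0.0019968779305959824)) 88 [274.04261364 266.89772727]
   farthest 0.015032421975329936 -2.6592128390249745
top 0.031 (array([0.48154529, 0.25128825]), np.float64(0.02865731038545353), np.float64(0.00023646433061801433)) 231 [233.03625541 270.26136364]
   farthest 0.02940643135734045 1.826371764998691
top 0.031 (array([0.47567317, 0.24588771]), np.float64(0.008075902979888349), np.float64(0.0027569118407412595)) 60 [234.875  272.2375]
   farthest 0.011708599103156704 -0.6310558089274477
scene 0.031 (array([0.49735332, 0.1421473 ]), np.float64(0.0291885808625718), np.float64(0.0024397038259127615)) 284 [371.68661972 225.17693662]
   farthest 0.04342910249169606 2.7047784063166067
scene 0.031 (array([0.49517935, 0.14323913]), np.float64(0.01674251582796324), np.float64(0.0014031072247505244)) 139 [371.7
[... 174 characters left out ...]
77450592427)) 306 [385.91339869 248.81127451]
   farthest 0.04076142119902479 -2.568887812506146
top 0.046 (array([ 0.53756921, -0.18080123]), np.float64(0.01917105822135532), np.float64(0.0005737897607938983)) 171 [386.48903509 247.93055556]
   farthest 0.025325177012516225 -0.30409018875376775
scene 0.046 (array([ 0.5389852 , -0.17898782]), np.float64(0.035373683367523674), np.float64(0.0006344046933123432)) 285 [247.01359649 245.33903509]
   farthest 0.037209616045061136 1.5439180789926452
scene 0.046 (array([ 0.54107814, -0.1790557 ]), np.float64(0.020410015421533274), np.float64(0.0005749948747082751)) 170 [247.08382353 246.10882353]
   farthest 0.026243617548738416 -0.26137425497556327
```

```bash
python3 - <<'E'
from h import *
im={n:cv2.imread(f"pics/{n}0.png") for n in C}
def blob(n,box,th,up=4):
    x0,y0,x1,y1=box
    a=cv2.resize(im[n][y0:y1,x0:x1],None,fx=up,fy=up,interpolation=cv2.INTER_CUBIC)
    hsv=cv2.cvtColor(a,cv2.COLOR_BGR2HSV); m=((hsv[...,2]>th)&(hsv[...,1]<75)).astype(np.uint8)
    cs,_=cv2.findContours(m,cv2.RETR_CCOMP,cv2.CHAIN_APPROX_NONE)
    cs=sorted(cs,key=cv2.contourArea,reverse=True)
    return [((c.reshape(-1,2)+.5)/up-.5+[x0,y0]) for c in cs[:4]]
def dirn(P,c,rmin):
    d=P[:,:2]-c; r=np.hypot(*d.T); s=d[r>rmin]; v=s.mean(0); return np.arctan2(v[1],v[0]),len(s),np.sort(np.arctan2(s[:,1],s[:,0]))[[0,-1]]
for th in (110,120,130,140):
  P=plane("top",blob("top",(258,245,290,285),th)[0],.031); c,r,_=circ(P); print("tab top",th,c,r,dirn(P,c,.0315))
  P=plane("scene",blob("scene",(355,210,390,245),th)[0],.031); d=P[:,:2]-[.4955,.1417]; 
  P=P[d@[.99,-.15]>0]; cc,_,_=circ(P,.029);print("tab scene",cc,dirn(P,cc,.0315))
for th in (105,112,118,124):
  for n,box in(("top",(370,232,405,270)),("scene",(228,228,266,262))):
    b=blob(n,box,th); P=plane(n,b[0],.046); Q=plane(n,b[1],.046)
    c,r,_=circ(P,.036); c2,_,_=circ(Q,.0185); print(n,th,c,c2,dirn(Q,c2,.0215),dirn(Q,c,.0215))
# block via orientation: blue-grey mask
for n,box in(("top",(345,225,415,275)),):
    x0,y0,x1,y1=box;a=cv2.resize(im[n][y0:y1,x0:x1],None,fx=4,fy=4,interpolation=cv2.INTER_CUBIC)
    hsv=cv2.cvtColor(a,cv2.COLOR_BGR2HSV); m=((a[...,0].astype(int)>a[...,2]-5)).astype(np.uint8)*255
    m=cv2.morphologyEx(m,cv2.MORPH_OPEN,np.ones((9,9)))
    cs,_=cv2.findContours(m,cv2.RETR_EXTERNAL,cv2.CHAIN_APPROX_NONE);c=max(cs,key=cv2.contourArea)
    bx=cv2.boxPoints(cv2.minAreaRect(c))
    print(plane(n,bx/4+[x0-.375,y0-.375],.044))
    v=a.copy(); cv2.drawContours(v,[c],-1,(0,0,255),1);cv2.polylines(v,[bx.astype(int)],1,(0,255,0));cv2.imwrite("pics/blk.png",v)
E
```

```text
tab top 110 [0.49475162 0.14178811] 0.029438731972208216 (np.float64(-0.17964852944638396), 19, array([-0.3378037 , -0.01995206]))
tab scene [0.4996438  0.14174832] (np.float64(-0.16484757460370064), 15, array([-0.28535518, -0.04320828]))
tab top 120 [0.49474664 0.14176216] 0.028824313866502565 (np.float64(-0.18039493199212586), 17, array([-0.31578796, -0.04154924]))
tab scene [0.49887984 0.14182968] (np.float64(-0.17307504209651434), 14, array([-0.28450194, -0.0645058 ]))
tab top 130 [0.49477188 0.14177996] 0.028210164796989748 (np.float64(-0.1744025837360256), 14, array([-0.28843714, -0.06454942]))
tab scene [0.49808141 0.14180272] (np.float64(-0.1736215147566422), 13, array([-0.26013334, -0.0594425 ]))
tab top 140 [0.49472622 0.14182205] 0.027610009192628657 (np.float64(-0.17213915001952945), 11, array([-0.26798731, -0.08809359]))
tab scene [0.49723707 0.14187401] (np.float64(-0.1716947993563251), 13, array([-0.25822659, -0.0772286 ]))
top 105 [ 0.53762329 -0.18709207] [ 0.53689281 -0.18035072] (np.float64(-0.23625515771975575), 21, array([-0.48040273,  0.02441894])) (np.float64(1
[... 971 characters left out ...]
68606527786), 34, array([-3.13784796,  2.90926506])) (np.float64(-0.033035937209269624), 48, array([-0.58445394,  0.88785519]))
top 124 [ 0.53589372 -0.17985303] [ 0.53781218 -0.18086226] (np.float64(-0.3099920415770228), 28, array([-2.45141469,  0.11105428])) (np.float64(-0.23527621982897495), 31, array([-0.5644633 ,  0.13373988]))
scene 124 [ 0.53933637 -0.17899481] [ 0.54177185 -0.17891026] (np.float64(-2.4318820583672505), 73, array([-3.13809222,  3.11716357])) (np.float64(0.027504687272992937), 54, array([-0.62323811,  0.98937456]))
[[ 0.58151291 -0.09394409  0.044     ]
 [ 0.58879007 -0.22695161  0.044     ]
 [ 0.488243   -0.22914195  0.044     ]
 [ 0.4812911  -0.09787074  0.044     ]]
```

View pics/blk.png

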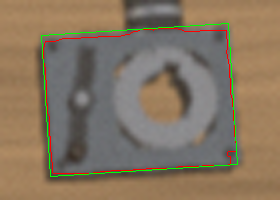

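Estimates, averaged over both views, which differ by about 3 mm in x:
- **Bushing:** about (0.496, 0.1418), with the tab at -0.175 rad.
- **Bore:** about (0.538, -0.180), with the keyway at about -0.23 rad.
- **Unit yaw:** about 0.05 rad.

I'll turn the tool first, then travel.

```bash
cat >> h.py <<'E'
def tool(s):
    q=s["tool_rot"]; return R.from_quat([q[1],q[2],q[3],q[0]]).as_matrix()
def go(x,y,z,yaw):
    from plant import state
    s=state(); M=tool(s); d=M.T@(np.array([x,y,z])-s["tool_pos"])
    Rt=np.array([[np.cos(yaw),np.sin(yaw),0],[np.sin(yaw),-np.cos(yaw),0],[0,0,-1.]])
    print("t",round(s["time"],2),"pos",s["tool_pos"].round(4),"yaw",round(np.arctan2(M[1,0],M[0,0]),4),"F",s["contact_force"].round(1),"T",s["ft_torque"].round(2),"w",round(s["gripper_width"],3))
    print("shift mm",(d*1e3).round(1),"rotvec",R.from_matrix(M.T@Rt).as_rotvec().round(4))
E
python3 -m inch '0 0 0 0 0 -0.12 0;0 0 0 0 0 -0.12 0;0 0 0 0 0 -0.12 0;0 0 0 0 0 -0.12 0;0 0 0 0 0 -0.12 0;0 0 0 0 0 -0.12 0;0 0 0 0 0 -0.12 0;0 0 0 0 0 -0.12 0;0 0 0 0 0 -0.06 0;0 0 0 0 0 0 0'
python3 -c "
from h import *
go(.496,.1418,.23,-.175)"
```

```text
time: 0.93
tool_pos: [0.2293, -0.581, 0.2306]
tool_rot: [-0.001, 0.996, -0.087, -0.0]
contact_force: [0.5, 0.6, -0.0]
gripper_width: 0.998
t 0.93 pos [ 0.2293 -0.581   0.2306] yaw -0.1741 F [ 0.5  0.6 -0. ] T [-0.    0.01 -0.02] w 0.998
shift mm [ 137.5 -758.1    1.4] rotvec [-0.0011  0.0005  0.0009]
```

```bash
python3 -m inch '0.0069 -0.0379 0 0 0 0 0;0.0069 -0.0379 0 0 0 0 0;0.0069 -0.0379 0 0 0 0 0;0.0069 -0.0379 0 0 0 0 0;0.0069 -0.0379 0 0 0 0 0;0.0069 -0.0379 0 0 0 0 0;0.0069 -0.0379 0 0 0 0 0;0.0069 -0.0379 0 0 0 0 0;0.0069 -0.0379 0 0 0 0 0;0.0069 -0.0379 0 0 0 0 0'
python3 -m inch '0.0069 -0.0379 0 0 0 0 0;0.0069 -0.0379 0 0 0 0 0;0.0069 -0.0379 0 0 0 0 0;0.0069 -0.0379 0 0 0 0 0;0.0069 -0.0379 0 0 0 0 0;0.0069 -0.0379 0 0 0 0 0;0.0069 -0.0379 0 0 0 0 0;0.0069 -0.0379 0 0 0 0 0;0.0069 -0.0379 0 0 0 0 0;0 0 0 0 0 0 0'
python3 -c "
from h import *
go(.496,.1418,.23,-.175)"
```

```text
time: 1.77
tool_pos: [0.3634, -0.2183, 0.2311]
tool_rot: [0.0, 0.996, -0.089, 0.0]
contact_force: [1.3, -0.6, 0.5]
gripper_width: 0.998
time: 2.6
tool_pos: [0.4845, 0.1101, 0.2309]
tool_rot: [-0.001, 0.996, -0.085, -0.0]
contact_force: [0.1, 0.8, 0.3]
gripper_width: 0.999
t 2.6 pos [0.4845 0.1101 0.2309] yaw -0.1704 F [0.1 0.8 0.3] T [-0.05  0.05 -0.01] w 0.999
shift mm [  6.  -33.2   1. ] rotvec [-0.0024  0.0008  0.0046]
```

```bash
python3 -m inch '0.006 -0.0332 0 0 0 0.003 0;0 0 0.03 0 0 0 0;0 0 0.03 0 0 0 0;0 0 0.03 0 0 0 0;0 0 0.02 0 0 0 0;0 0 0 0 0 0 0;0 0 0 0 0 0 0'
python3 - <<'E'
from h import *
from plant import grab_frame
go(.496,.1418,.0365,-.175)
cv2.imwrite("pics/s1.png",cv2.resize(grab_frame("scene")[150:270,310:470],None,fx=5,fy=5,interpolation=cv2.INTER_CUBIC))
E
```

```text
time: 3.18
tool_pos: [0.4945, 0.1361, 0.1202]
tool_rot: [0.0, 0.996, -0.09, -0.002]
contact_force: [0.5, -0.8, 0.9]
gripper_width: 0.999
t 3.18 pos [0.4945 0.1361 0.1202] yaw -0.1793 F [ 0.5 -0.8  0.9] T [ 0.02 -0.01 -0.02] w 0.999
shift mm [ 0.7 -5.9 83.6] rotvec [ 0.001   0.003  -0.0043]
```

View pics/s1.png

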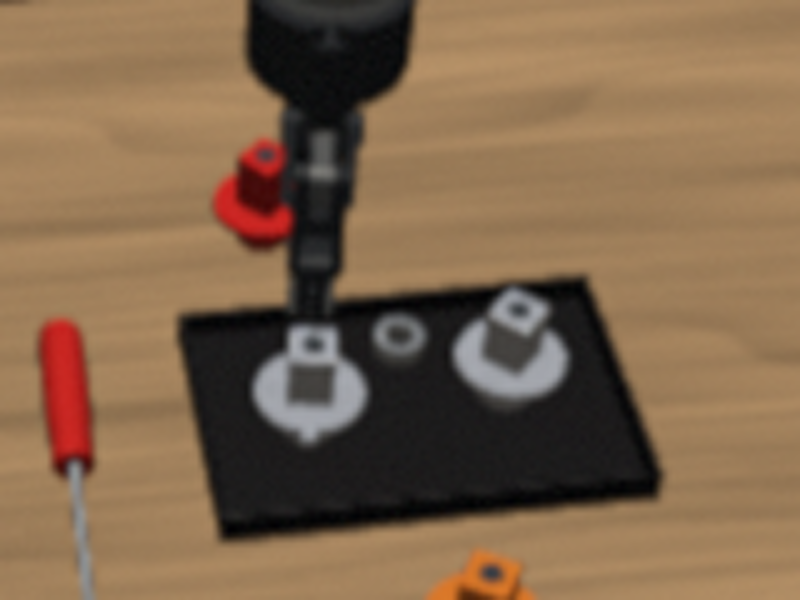

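The picture shows the gripper above the keyed bushing (head at 313,345, tab at 308,437), with the jaws opening along the tab's direction. I'll correct the offset and descend.

```bash
python3 -m inch '0.001 -0.0055 0 0 0 0 0;0 0 0.02 0 0 0 0;0 0 0.02 0 0 0 0;0 0 0.01 0 0 0 0;0 0 0 0 0 0 0;0 0 0 0 0 0 0'
python3 -c "
from h import *
go(.496,.1418,.0365,-.175)"
```

```text
time: 3.73
tool_pos: [0.498, 0.1419, 0.0721]
tool_rot: [-0.0, 0.996, -0.089, 0.0]
contact_force: [0.6, -0.2, 0.5]
gripper_width: 0.998
t 3.73 pos [0.498  0.1419 0.0721] yaw -0.1781 F [ 0.6 -0.2  0.5] T [-0.01 -0.01 -0.01] w 0.998
shift mm [-1.9  0.5 35.6] rotvec [-0.0002 -0.0006 -0.0031]
```

```bash
python3 -m inch '-0.001 0 0.012 0 0 0 0;0 0 0.012 0 0 0 0;0 0 0.011 0 0 0 0;0 0 0 0 0 0 0;0 0 0 0 0 0 0.5;0 0 0 0 0 0 0.7;0 0 0 0 0 0 1;0 0 0 0 0 0 1;0 0 0 0 0 0 1;0 0 0 0 0 0 1'
python3 -m inch '0 0 0 0 0 0 1;0 0 0 0 0 0 1;0 0 0 0 0 0 1'
python3 -c "
from h import *
go(.496,.1418,.0365,-.175)"
```

```text
time: 4.57
tool_pos: [0.4971, 0.1421, 0.037]
tool_rot: [-0.0, 0.996, -0.089, 0.001]
contact_force: [0.2, -0.7, 5.4]
gripper_width: 0.274
time: 4.82
tool_pos: [0.4971, 0.1421, 0.037]
tool_rot: [-0.0, 0.996, -0.089, 0.001]
contact_force: [0.2, 0.3, 4.3]
gripper_width: 0.27
t 4.82 pos [0.4971 0.1421 0.037 ] yaw -0.178 F [0.2 0.3 4.3] T [0.02 0.04 0.01] w 0.27
shift mm [-1.1  0.5  0.5] rotvec [-0.0005 -0.0012 -0.003 ]
```

```bash
python3 -m inch '0 0 -0.01 0 0 0 1;0 0 -0.02 0 0 0 1;0 0 -0.03 0 0 0 1;0 0 -0.03 0 0 0 1;0 0 -0.03 0 0 0 1;0 0 0 0 0 0 1;0 0 0 0 0 0 1;0 0 0 0 0 0 1'
python3 - <<'E'
from h import *
from plant import grab_frame
go(.538,-.18,.13,-.235)
cv2.imwrite("pics/s2.png",cv2.resize(grab_frame("scene")[130:250,310:470],None,fx=5,fy=5,interpolation=cv2.INTER_CUBIC))
E
```

```text
time: 5.48
tool_pos: [0.4954, 0.1418, 0.1548]
tool_rot: [0.0, 0.996, -0.089, -0.001]
contact_force: [-0.2, -0.0, -3.3]
gripper_width: 0.267
t 5.48 pos [0.4954 0.1418 0.1548] yaw -0.178 F [-0.2 -0.  -3.3] T [0.02 0.   0.01] w 0.267
shift mm [ 99.  309.2  24.8] rotvec [0.0009 0.0025 0.057 ]
```

View pics/s2.png

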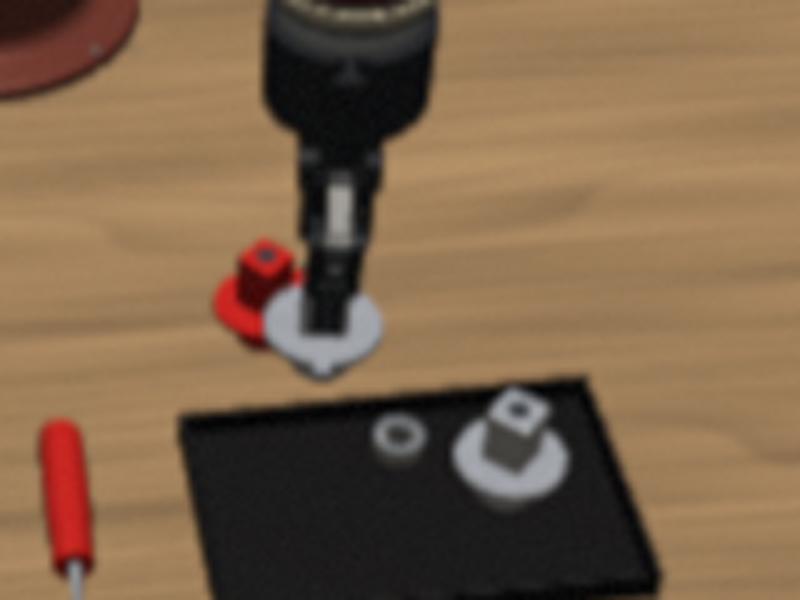

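The bushing is held straight, with the tab toward the camera at (322,372). The plain bushing and the collar haven't moved. Next I carry it to the bore.

```bash
python3 -m inch '0.004 0.012 0 0 0 0.03 1;0.009 0.028 0 0 0 0.027 1;0.0098 0.028 0 0 0 0 1;0.0098 0.028 0 0 0 0 1;0.0098 0.028 0 0 0 0 1;0.0098 0.028 0 0 0 0 1;0.0098 0.028 0 0 0 0 1;0.0098 0.028 0 0 0 0 1;0.0098 0.028 0 0 0 0 1;0.0098 0.028 0 0 0 0 1'
python3 -m inch '0.007 0.028 0 0 0 0 1;0.004 0.015 0 0 0 0 1;0 0 0 0 0 0 1;0 0 0 0 0 0 1;0 0 0 0 0 0 1'
python3 -c "
from h import *
go(.538,-.18,.13,-.235)"
```

```text
time: 6.37
tool_pos: [0.524, -0.1376, 0.154]
tool_rot: [-0.0, 0.993, -0.118, -0.002]
contact_force: [0.6, 0.4, -2.3]
gripper_width: 0.268
time: 6.78
tool_pos: [0.5252, -0.1797, 0.1548]
tool_rot: [-0.001, 0.993, -0.118, -0.001]
contact_force: [0.6, 0.6, -3.4]
gripper_width: 0.267
t 6.78 pos [ 0.5252 -0.1797  0.1548] yaw -0.2356 F [ 0.6  0.6 -3.4] T [0.03 0.05 0.04] w 0.267
shift mm [12.6 -2.7 24.7] rotvec [-0.001   0.0028 -0.0006]
```

```bash
python3 -m inch '0.0125 -0.0027 0 0 0 0 1;0 0 0.02 0 0 0 1;0 0 0.02 0 0 0 1;0 0 0.015 0 0 0 1;0 0 0 0 0 0 1;0 0 0 0 0 0 1;0 0 0 0 0 0 1'
python3 - <<'E'
from h import *
from plant import grab_frame
go(.538,-.18,.085,-.235)
a=grab_frame("scene");b=grab_frame("top")
cv2.imwrite("pics/s3full.png",a);cv2.imwrite("pics/t3full.png",b)
cv2.imwrite("pics/s3.png",cv2.resize(a[190:300,200:310],None,fx=5,fy=5,interpolation=cv2.INTER_CUBIC))
cv2.imwrite("pics/t3.png",cv2.resize(b[195:295,330:430],None,fx=5,fy=5,interpolation=cv2.INTER_CUBIC))
E
```

```text
time: 7.37
tool_pos: [0.5394, -0.1801, 0.1022]
tool_rot: [0.0, 0.993, -0.117, 0.001]
contact_force: [-0.3, -0.0, -2.3]
gripper_width: 0.267
t 7.37 pos [ 0.5394 -0.1801  0.1022] yaw -0.234 F [-0.3 -0.  -2.3] T [ 0.   -0.04  0.05] w 0.267
shift mm [-1.4  0.2 17.2] rotvec [ 0.0002 -0.0011  0.001 ]
```

View pics/s3.png

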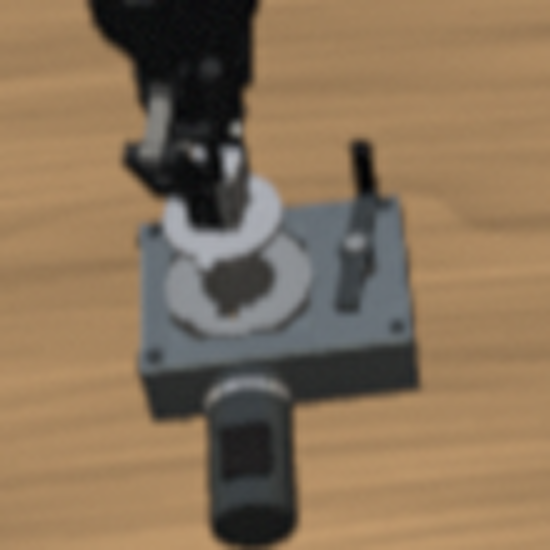

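View pics/t3.png

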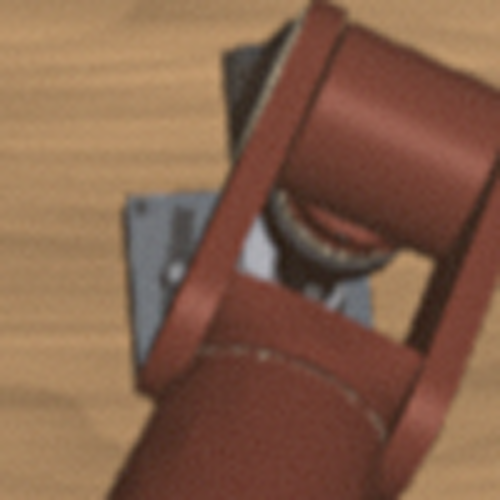

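The scene view shows the flange centre near crop (223,217), i.e. full (244.6,233.4), above the bore mouth at (240,283), i.e. (248,246.6). The arm hides the bore in the top view, so I'll measure the flange-to-bore offset in the scene view alone, where the calibration bias cancels.

```bash
python3 - <<'E'
from h import *
a=cv2.imread("pics/s3full.png"); up=4;x0,y0,x1,y1=228,222,262,262
c=cv2.resize(a[y0:y1,x0:x1],None,fx=up,fy=up,interpolation=cv2.INTER_CUBIC)
hsv=cv2.cvtColor(c,cv2.COLOR_BGR2HSV)
for th in(165,175,185):
  m=((hsv[...,2]>th)&(hsv[...,1]<75)).astype(np.uint8)
  cs,_=cv2.findContours(m,cv2.RETR_EXTERNAL,cv2.CHAIN_APPROX_NONE); k=max(cs,key=cv2.contourArea).reshape(-1,2)
  P=plane("scene",(k+.5)/up-.5+[x0,y0],.096)
  for r in(.029,None):
    print(th,len(k),circ(P,r))
  if th==175:
    h,_,_=circ(P,.029); v=c.copy(); cv2.drawContours(v,[k.reshape(-1,1,2)],-1,(0,0,255),1)
    t=np.linspace(0,6.28,60); q=proj("scene",np.c_[h[0]+.029*np.cos(t),h[1]+.029*np.sin(t),0*t+.096])
    cv2.polylines(v,[(((q-[x0,y0])+.5)*up-.5).astype(int)],1,(0,255,0)); cv2.imwrite("pics/f3.png",cv2.resize(v,None,fx=4,fy=4))
  d=P[:,:2]-circ(P,.029)[0]; r=np.hypot(*d.T); s=d[(r>.031)&(d[:,0]>.01)].mean(0); print(np.arctan2(s[1],s[0]))
E
```

```text
165 282 (array([ 0.53753241, -0.18056319]), 0.029, np.float64(0.0031727793793354508))
165 282 (array([ 0.54083213, -0.17937221]), np.float64(0.026018408351384706), np.float64(0.001841178729965566))
-0.18365199402615942
175 260 (array([ 0.53369707, -0.18161844]), 0.029, np.float64(0.003682319965453436))
175 260 (array([ 0.54108554, -0.17952069]), np.float64(0.023964992550562333), np.float64(0.0017854389520586527))
0.21307027882377244Traceback (most recent call last):
  File "<stdin>", line 7, in <module>
ValueError: max() iterable argument is empty
```

View pics/f3.png

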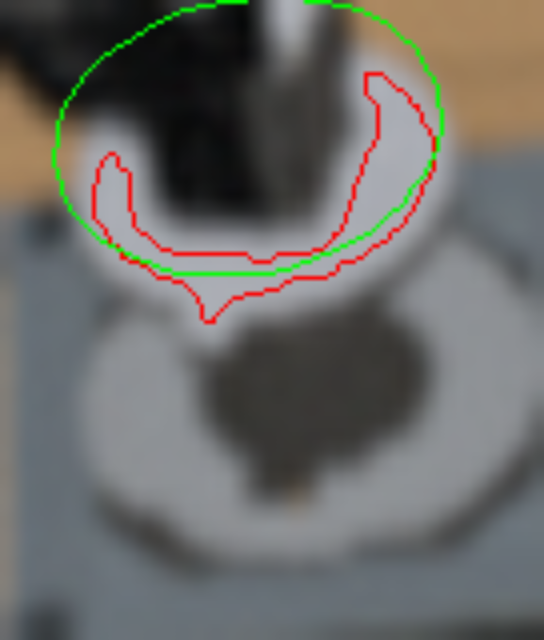

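```bash
python3 - <<'E'
from h import *
a=cv2.imread("pics/s3full.png"); up=4;x0,y0,x1,y1=228,222,262,262
c=cv2.resize(a[y0:y1,x0:x1],None,fx=up,fy=up,interpolation=cv2.INTER_CUBIC)
hsv=cv2.cvtColor(c,cv2.COLOR_BGR2HSV)
for th in(152,158,164):
  m=((hsv[...,2]>th)&(hsv[...,1]<60)).astype(np.uint8)
  n,l,st,_=cv2.connectedComponentsWithStats(m); m=(l==1+st[1:,4].argmax()).astype(np.uint8)
  # outermost edge: scan from the lower side per column
  k=np.array([(x,np.nonzero(m[:,x])[0].max()) for x in range(m.shape[1]) if m[:,x].any()])
  q=(k+.5)/up-.5+[x0,y0]; 
  P=plane("scene",q,.096); h,_,e=circ(P,.029)
  d=P[:,:2]-h; r=np.hypot(*d.T); P2=P[r<.031]; h,_,e=circ(P2,.029); print(th,len(k),h,e,circ(P2))
  d=P[:,:2]-h; r=np.hypot(*d.T);s=d[r>.0312].mean(0);print("tab",np.arctan2(s[1],s[0]))
v=c.copy(); t=np.linspace(0,6.28,60); q=proj("scene",np.c_[h[0]+.029*np.cos(t),h[1]+.029*np.sin(t),0*t+.096])
cv2.polylines(v,[(((q-[x0,y0])+.5)*up-.5).astype(int)],1,(0,255,0)); cv2.imwrite("pics/f3b.png",cv2.resize(v,None,fx=4,fy=4))
E
```

```text
152 97 [ 0.53951341 -0.17976963] 0.0003638504162127333 (array([293.09545824,  -8.79209048]), np.float64(292.659051935129), np.float64(0.0044039114488612086))
tab -0.19903310710682218
158 96 [ 0.5389841  -0.17975533] 0.0003546167284975005 (array([408.20306499,   3.18000276]), np.float64(407.653976847112), np.float64(0.004607310191147462))
tab -0.1993028401601754
164 93 [ 0.53819628 -0.17981277] 0.0003668555596268233 (array([541.01451049,  -7.30597807]), np.float64(540.4989659904634), np.float64(0.004163111731202207))
tab -0.1994441998058385
```

View pics/f3b.png

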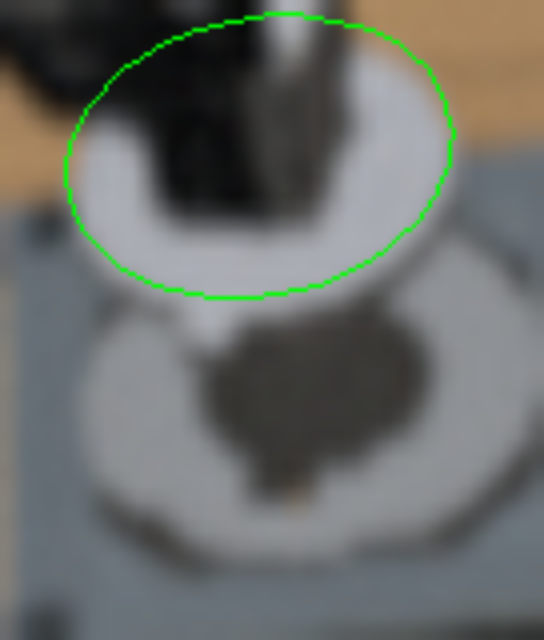

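The scene view puts the flange within about 1 mm of the bore, and the tab within about 0.05 rad of the keyway. I'll shift it slightly and lower it.

```bash
python3 -m inch '0.0003 -0.0008 0 0 0 0 1;0 0 0.01 0 0 0 1;0 0 0.008 0 0 0 1;0 0 0.004 0 0 0 1;0 0 0.002 0 0 0 1;0 0 0 0 0 0 1;0 0 0 0 0 0 1'
python3 -c "
from h import *
go(.538,-.18,.085,-.235)"
```

```text
time: 8.05
tool_pos: [0.5392, -0.1798, 0.0769]
tool_rot: [-0.0, 0.993, -0.117, -0.0]
contact_force: [-0.0, 0.5, -2.2]
gripper_width: 0.269
t 8.05 pos [ 0.5392 -0.1798  0.0769] yaw -0.2351 F [-0.   0.5 -2.2] T [ 0.05 -0.   -0.04] w 0.269
shift mm [-1.1  0.4 -8.1] rotvec [-0.0002  0.0006 -0.0001]
```

```bash
python3 -m inch '0 0 0.001 0 0 0 1;0 0 0.001 0 0 0 1;0 0 0.001 0 0 0 1;0 0 0.001 0 0 0 1;0 0 0 0 0 0 1;0 0 0 0 0 0 1'
python3 -c "
from h import *
go(.538,-.18,.085,-.235)"
python3 -m inch '0 0 0.001 0 0 0 1;0 0 0.001 0 0 0 1;0 0 0.001 0 0 0 1;0 0 0 0 0 0 1;0 0 0 0 0 0 1'
python3 -c "
from h import *
go(.538,-.18,.085,-.235)"
```

```text
time: 8.55
tool_pos: [0.5394, -0.1798, 0.0733]
tool_rot: [-0.0, 0.993, -0.117, -0.0]
contact_force: [-0.8, -0.3, -1.5]
gripper_width: 0.27
t 8.55 pos [ 0.5394 -0.1798  0.0733] yaw -0.235 F [-0.8 -0.3 -1.5] T [0.01 0.   0.02] w 0.27
shift mm [ -1.3   0.5 -11.7] rotvec [-0.      0.0001  0.    ]
time: 8.97
tool_pos: [0.5393, -0.1798, 0.0701]
tool_rot: [-0.0, 0.993, -0.117, -0.0]
contact_force: [-0.0, -1.1, -2.8]
gripper_width: 0.274
t 8.97 pos [ 0.5393 -0.1798  0.0701] yaw -0.235 F [-0.  -1.1 -2.8] T [-0.02  0.04  0.05] w 0.274
shift mm [ -1.2   0.5 -14.9] rotvec [-0.0001  0.0002 -0.    ]
```

```bash
python3 -m inch '0 0 0.001 0 0 0 1;0 0 0 0 0 0 1;0 0 0.001 0 0 0 1;0 0 0 0 0 0 1;0 0 0 0 0 0 1'
python3 -c "
from h import *
go(.538,-.18,.085,-.235)"
python3 -m inch '0 0 0.001 0 0 0 1;0 0 0 0 0 0 1;0 0 0 0 0 0 1'
python3 -c "
from h import *
go(.538,-.18,.085,-.235)"
```

```text
time: 9.38
tool_pos: [0.5393, -0.1798, 0.0682]
tool_rot: [-0.0, 0.993, -0.117, -0.0]
contact_force: [0.1, -0.4, -3.0]
gripper_width: 0.269
t 9.38 pos [ 0.5393 -0.1798  0.0682] yaw -0.235 F [ 0.1 -0.4 -3. ] T [-0.02  0.13 -0.01] w 0.269
shift mm [ -1.2   0.5 -16.8] rotvec [-0.      0.0002 -0.    ]
time: 9.63
tool_pos: [0.5393, -0.1798, 0.0672]
tool_rot: [-0.0, 0.993, -0.117, -0.0]
contact_force: [-0.2, -0.2, -2.1]
gripper_width: 0.271
t 9.63 pos [ 0.5393 -0.1798  0.0672] yaw -0.235 F [-0.2 -0.2 -2.1] T [ 0.04  0.08 -0.  ] w 0.271
shift mm [ -1.3   0.5 -17.8] rotvec [-0.      0.0001 -0.    ]
```

No contact 4 mm below the ride height, so the key seems to have entered the keyway. I'll continue in small steps.

```bash
python3 -m inch '0 0 0.001 0 0 0 1;0 0 0.001 0 0 0 1;0 0 0.001 0 0 0 1;0 0 0 0 0 0 1;0 0 0 0 0 0 1'
python3 -c "
from h import *
go(.538,-.18,.085,-.235)"
python3 -m inch '0 0 0.001 0 0 0 1;0 0 0.001 0 0 0 1;0 0 0.001 0 0 0 1;0 0 0 0 0 0 1;0 0 0 0 0 0 1'
python3 -c "
from h import *
go(.538,-.18,.085,-.235)"
```

```text
time: 10.05
tool_pos: [0.5393, -0.1798, 0.0641]
tool_rot: [-0.0, 0.993, -0.117, -0.0]
contact_force: [-0.1, 0.1, -3.3]
gripper_width: 0.268
t 10.05 pos [ 0.5393 -0.1798  0.0641] yaw -0.235 F [-0.1  0.1 -3.3] T [ 0.06  0.12 -0.08] w 0.268
shift mm [ -1.2   0.5 -20.9] rotvec [-0.0001  0.0002 -0.    ]
time: 10.47
tool_pos: [0.5393, -0.1798, 0.0611]
tool_rot: [-0.0, 0.993, -0.117, -0.0]
contact_force: [-0.7, -0.6, -2.8]
gripper_width: 0.268
t 10.47 pos [ 0.5393 -0.1798  0.0611] yaw -0.235 F [-0.7 -0.6 -2.8] T [ 0.07  0.14 -0.03] w 0.268
shift mm [ -1.2   0.5 -23.9] rotvec [-0.      0.0001  0.    ]
```

```bash
python3 -m inch '0 0 0.001 0 0 0 1;0 0 0.001 0 0 0 1;0 0 0.001 0 0 0 1;0 0 0 0 0 0 1;0 0 0 0 0 0 1'
python3 -c "
from h import *
go(.538,-.18,.085,-.235)"
python3 -m inch '0 0 0.0005 0 0 0 1;0 0 0.0005 0 0 0 1;0 0 0 0 0 0 1'
python3 -c "
from h import *
go(.538,-.18,.085,-.235)"
```

```text
time: 10.88
tool_pos: [0.5393, -0.1798, 0.0581]
tool_rot: [-0.0, 0.993, -0.117, -0.0]
contact_force: [-1.0, 0.3, -1.9]
gripper_width: 0.27
t 10.88 pos [ 0.5393 -0.1798  0.0581] yaw -0.2351 F [-1.   0.3 -1.9] T [-0.03  0.19  0.03] w 0.27
shift mm [ -1.2   0.5 -26.9] rotvec [-0.0001  0.0001 -0.0001]
time: 11.13
tool_pos: [0.5394, -0.1798, 0.0573]
tool_rot: [-0.0, 0.993, -0.117, -0.0]
contact_force: [-2.7, 0.2, -1.3]
gripper_width: 0.272
t 11.13 pos [ 0.5394 -0.1798  0.0573] yaw -0.235 F [-2.7  0.2 -1.3] T [ 0.13  0.38 -0.04] w 0.272
shift mm [ -1.3   0.5 -27.7] rotvec [-0.      0.0001  0.    ]
```

```bash
python3 -m inch '0 0 0.0003 0 0 0 1;0 0 0 0 0 0 1;0 0 0 0 0 0 1'
python3 -c "
from h import *
go(.538,-.18,.085,-.235)"
python3 -m inch '0 0 0.0003 0 0 0 1;0 0 0 0 0 0 1;0 0 0 0 0 0 1'
python3 - <<'E'
from h import *
from plant import grab_frame
go(.538,-.18,.085,-.235)
a=grab_frame("scene")
cv2.imwrite("pics/s4.png",cv2.resize(a[190:300,200:310],None,fx=5,fy=5,interpolation=cv2.INTER_CUBIC))
E
```

```text
time: 11.38
tool_pos: [0.5393, -0.1798, 0.0571]
tool_rot: [-0.0, 0.993, -0.117, -0.0]
contact_force: [-2.4, 1.1, -0.4]
gripper_width: 0.271
t 11.38 pos [ 0.5393 -0.1798  0.0571] yaw -0.235 F [-2.4  1.1 -0.4] T [0.12 0.41 0.06] w 0.271
shift mm [ -1.3   0.5 -27.9] rotvec [0.     0.0001 0.    ]
time: 11.63
tool_pos: [0.5394, -0.1799, 0.0571]
tool_rot: [-0.0, 0.993, -0.117, -0.0]
contact_force: [-3.8, 0.9, 1.9]
gripper_width: 0.272
t 11.63 pos [ 0.5394 -0.1799  0.0571] yaw -0.2349 F [-3.8  0.9  1.9] T [0.22 0.72 0.01] w 0.272
shift mm [ -1.3   0.4 -27.9] rotvec [0.     0.0002 0.0001]
```

View pics/s4.png

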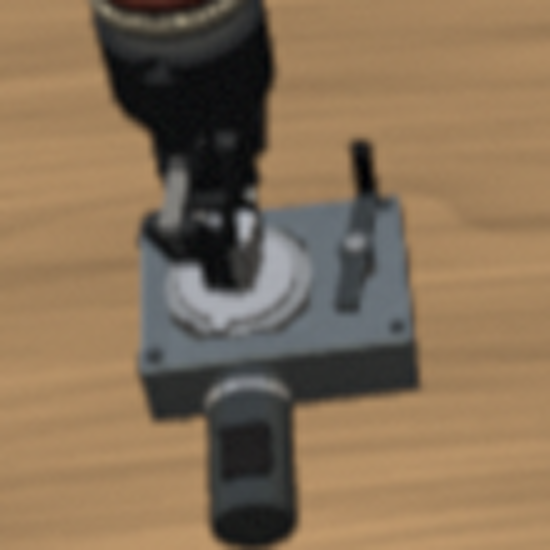

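Contact came at TCP z = 0.0571, where the predicted fully-home height is 0.057. The picture shows the flange at (240,280) flat over the shaft top. I'll shift slightly to relieve the side force, press gently and then release.

```bash
python3 -m inch '-0.0005 0 0.0005 0 0 0 1;0 0 0.0005 0 0 0.01 1;0 0 0 0 0 -0.02 1;0 0 0.0005 0 0 0.01 1;0 0 0 0 0 0 1;0 0 0 0 0 0 1'
python3 -c "
from h import *
go(.538,-.18,.085,-.235)"
```

```text
time: 12.18
tool_pos: [0.5395, -0.18, 0.057]
tool_rot: [0.0, 0.993, -0.117, 0.0]
contact_force: [-6.6, 3.6, 8.7]
gripper_width: 0.266
t 12.18 pos [ 0.5395 -0.18    0.057 ] yaw -0.2348 F [-6.6  3.6  8.7] T [0.37 1.12 0.04] w 0.266
shift mm [ -1.4   0.4 -28. ] rotvec [ 0.0002 -0.0007  0.0002]
```

It held at 0.057 under about 12 N of press, so it is home. I'll ease off, open and rise.

```bash
python3 -m inch '0 0 -0.0005 0 0 0 1;0 0 -0.0005 0 0 0 1;0 0 -0.0005 0 0 0 1;0 0 0 0 0 0 0.6;0 0 0 0 0 0 0.3;0 0 0 0 0 0 0;0 0 0 0 0 0 0;0 0 0 0 0 0 0;0 0 0 0 0 0 0;0 0 0 0 0 0 0'
python3 -m inch '0 0 -0.005 0 0 0 0;0 0 -0.015 0 0 0 0;0 0 -0.03 0 0 0 0;0 0 -0.03 0 0 0 0;0 0 -0.03 0 0 0 0;0 0 0 0 0 0 0;0 0 0 0 0 0 0'
python3 - <<'E'
from h import *
from plant import grab_frame
go(.538,-.18,.15,-.235)
a=grab_frame("scene"); cv2.imwrite("pics/s5full.png",a)
cv2.imwrite("pics/s5.png",cv2.resize(a[190:300,200:310],None,fx=5,fy=5,interpolation=cv2.INTER_CUBIC))
E
```

```text
time: 13.02
tool_pos: [0.539, -0.1798, 0.0567]
tool_rot: [0.0, 0.993, -0.117, 0.0]
contact_force: [0.5, -0.4, 0.2]
gripper_width: 0.996
time: 13.6
tool_pos: [0.5405, -0.1805, 0.1701]
tool_rot: [0.001, 0.993, -0.117, 0.003]
contact_force: [0.6, 0.2, -0.3]
gripper_width: 0.995
t 13.6 pos [ 0.5405 -0.1805  0.1701] yaw -0.235 F [ 0.6  0.2 -0.3] T [-0.06 -0.03 -0.02] w 0.995
shift mm [-2.7  0.1 20. ] rotvec [ 0.0013 -0.0058 -0.    ]
```

View pics/s5.png

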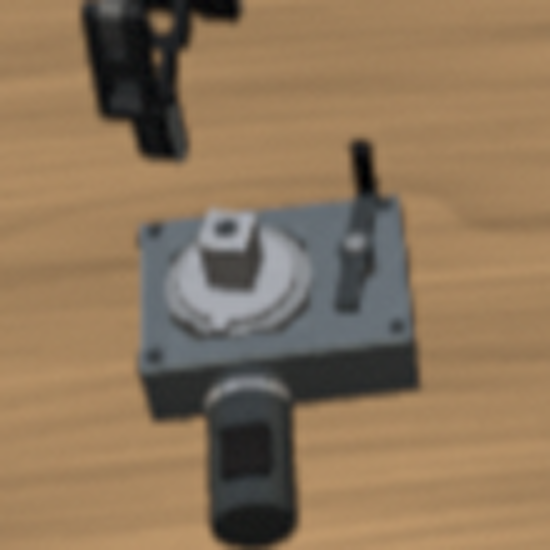

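The picture shows the bushing standing upright, its flange flat on the shaft (240,280) and the tab at (220,322) over the keyway direction. The latch is still open: post top at (360,148), pivot at (355,242). Next I locate the post and pivot.

```bash
python3 - <<'E'
from h import *
s=np.array([[200+360/5,190+149/5],[200+355/5,190+242/5]])-.4
print("scene post top",plane("scene",s[:1],.0915),"pivot",plane("scene",s[1:],.0605))
t=np.array([[345+130/7,195+478/7],[345+143/7,195+383/7]])-.4
print("top post",plane("top",t[:1],.0915),"pivot",plane("top",t[1:],.0605))
y=.05;Rz=np.array([[np.cos(y),-np.sin(y)],[np.sin(y),np.cos(y)]])
for p in((0,60),(-40,60),(0,100)): print(p,np.array([.538,-.1798])+Rz@np.array(p)/1e3)
i=cv2.imread("pics/s5full.png"); cv2.imwrite("pics/s5z.png",cv2.resize(i[210:260,255:290],None,fx=12,fy=12,interpolation=cv2.INTER_CUBIC))
i=cv2.imread("pics/top0.png"); cv2.imwrite("pics/t0z.png",cv2.resize(i[230:275,350:375],None,fx=12,fy=12,interpolation=cv2.INTER_CUBIC))
E
```

```text
scene post top [[ 0.50087959 -0.11290643  0.0915    ]] pivot [[ 0.53479286 -0.11904513  0.0605    ]]
top post [[ 0.49109498 -0.1106066   0.0915    ]] pivot [[ 0.53307631 -0.11964133  0.0605    ]]
(0, 60) [ 0.53500125 -0.11987498]
(-40, 60) [ 0.49505124 -0.12187415]
(0, 100) [ 0.53300208 -0.07992497]
```

View pics/s5z.png

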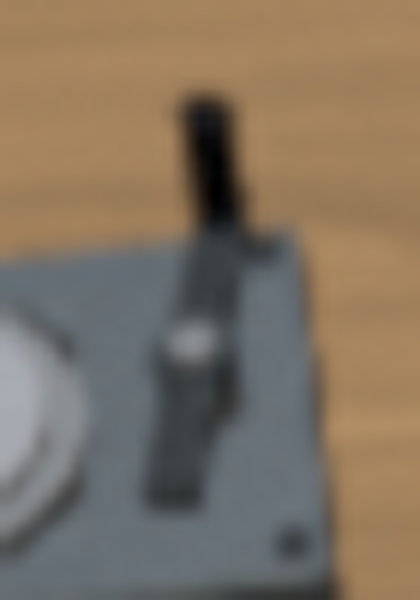

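View pics/t0z.png

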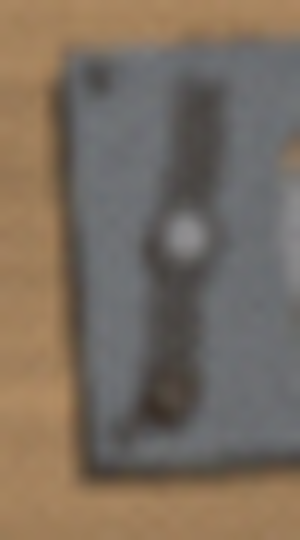

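Pivot at (0.535,-0.1195). The post is at about (0.4955,-0.114), so the latch stands slightly past open. I'll straddle the post with the jaws loosely closed, tool x tangential, and lead it round.

```bash
python3 -m inch '0 0 0 0 0 -0.119 0;0 0 0 0 0 -0.119 0;0 0 0 0 0 -0.119 0;0 0 0 0 0 -0.119 0;0 0 0 0 0 -0.119 0;0 0 0 0 0 -0.119 0;0 0 0 0 0 -0.119 0;0 0 0 0 0 -0.119 0.3;0 0 0 0 0 -0.119 0.5;0 0 0 0 0 -0.119 0.67'
python3 -m inch '0 0 0 0 0 -0.119 0.67;0 0 0 0 0 -0.119 0.67;0 0 0 0 0 -0.119 0.67;0 0 0 0 0 -0.118 0.67;0 0 0 0 0 0 0.67;0 0 0 0 0 0 0.67'
python3 -c "
from h import *
go(.4955,-.114,.12,1.43)"
```

```text
time: 14.48
tool_pos: [0.5376, -0.1791, 0.1642]
tool_rot: [-0.002, 0.887, 0.462, -0.001]
contact_force: [-0.1, 0.2, 0.3]
gripper_width: 0.601
time: 14.98
tool_pos: [0.538, -0.1793, 0.1648]
tool_rot: [-0.001, 0.756, 0.654, -0.001]
contact_force: [0.4, -0.9, 0.1]
gripper_width: 0.331
t 14.98 pos [ 0.538  -0.1793  0.1648] yaw 1.427 F [ 0.4 -0.9  0.1] T [-0.02 -0.02 -0.01] w 0.331
shift mm [ 58.5 -51.2  45.1] rotvec [-0.003  -0.0009 -0.003 ]
```

```bash
python3 -m inch '0.0195 -0.0171 0 0 0 0 0.67;0.0195 -0.0171 0 0 0 0 0.67;0.0195 -0.0171 0 0 0 0 0.67;0 0 0.02 0 0 0 0.67;0 0 0.02 0 0 0 0.67;0 0 0 0 0 0 0.67;0 0 0 0 0 0 0.67'
python3 - <<'E'
from h import *
from plant import grab_frame
go(.4955,-.114,.068,1.43)
for n in("scene","top"):
  a=grab_frame(n); x,y={"scene":(220,170),"top":(320,210)}[n]
  cv2.imwrite(f"pics/{n}6.png",cv2.resize(a[y:y+80,x:x+100],None,fx=7,fy=7,interpolation=cv2.INTER_CUBIC))
E
```

```text
time: 15.57
tool_pos: [0.495, -0.1141, 0.1251]
tool_rot: [-0.002, 0.756, 0.655, -0.001]
contact_force: [-0.3, -0.3, -0.3]
gripper_width: 0.327
t 15.57 pos [ 0.495  -0.1141  0.1251] yaw 1.4284 F [-0.3 -0.3 -0.3] T [ 0.04 -0.03  0.02] w 0.327
shift mm [ 0.1  0.7 57.1] rotvec [-0.0038 -0.0009 -0.0016]
```

View pics/scene6.png

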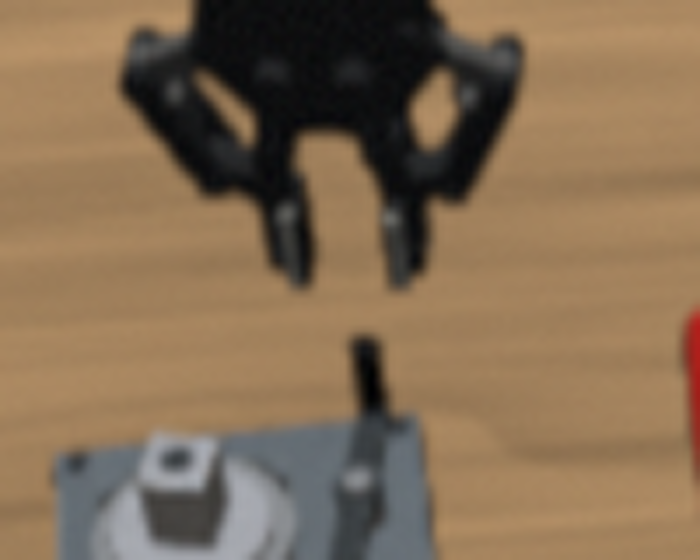

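The jaws straddle the post line: fingertips at (300,285) and (400,285), post top at (365,340). Descending.

```bash
python3 -m inch '0.001 0.0005 0.015 0 0 0 0.67;0 0 0.015 0 0 0 0.67;0 0 0.015 0 0 0 0.67;0 0 0.01 0 0 0 0.67;0 0 0 0 0 0 0.67;0 0 0 0 0 0 0.67'
python3 - <<'E'
from h import *
from plant import grab_frame
go(.4955,-.114,.07,1.43)
a=grab_frame("scene"); x,y=220,170
cv2.imwrite(f"pics/scene7.png",cv2.resize(a[y:y+80,x:x+100],None,fx=7,fy=7,interpolation=cv2.INTER_CUBIC))
# arc plan: tool origin on the circle, tool-frame step for a world clockwise step
E
```

```text
time: 16.17
tool_pos: [0.4972, -0.1139, 0.0721]
tool_rot: [-0.0, 0.755, 0.655, 0.0]
contact_force: [-0.3, -0.0, 0.1]
gripper_width: 0.324
t 16.17 pos [ 0.4972 -0.1139  0.0721] yaw 1.4295 F [-0.3 -0.   0.1] T [ 0.03 -0.04  0.03] w 0.324
shift mm [-0.3 -1.7  2.1] rotvec [ 0.     -0.     -0.0005]
```

View pics/scene7.png

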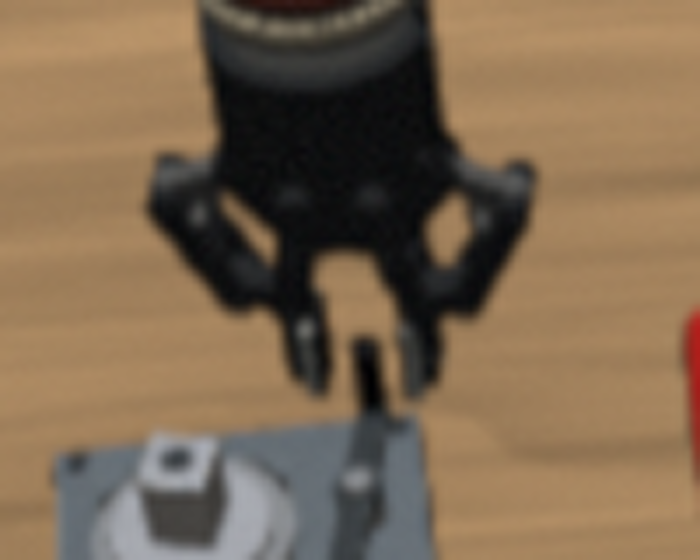

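The post is between the jaws. Now I lead it round the pivot.

```bash
python3 -m inch '0.0024 -0.0014 0 0 0 0.06 0.67;0.0024 0.0001 0 0 0 0.06 0.67;0.0024 0.0001 0 0 0 0.06 0.67;0.0024 0.0001 0 0 0 0.06 0.67;0.0024 0.0001 0 0 0 0.06 0.67;0.0024 0.0001 0 0 0 0.06 0.67;0.0024 0.0001 0 0 0 0.06 0.67;0.0024 0.0001 0 0 0 0.06 0.67;0.0024 0.0001 0 0 0 0.06 0.67;0.0024 0.0001 0 0 0 0.06 0.67'
python3 - <<'E'
from h import *
from plant import grab_frame,state
p=state()["tool_pos"][:2]-[.535,-.1195]; print(np.hypot(*p),np.arctan2(p[1],p[0])-np.pi/2)
yw=np.arctan2(p[1],p[0])-np.pi/2
go(.535-.04*np.sin(yw),-.1195+.04*np.cos(yw),.072,yw)
a=grab_frame("scene"); x,y=220,170
cv2.imwrite(f"pics/scene8.png",cv2.resize(a[y:y+80,x:x+100],None,fx=7,fy=7,interpolation=cv2.INTER_CUBIC))
E
```

```text
time: 17.05
tool_pos: [0.5069, -0.0928, 0.0734]
tool_rot: [0.001, 0.916, 0.402, 0.001]
contact_force: [-1.8, -1.5, -1.1]
gripper_width: 0.332
0.038713724861288296 0.8115182210655307
t 17.05 pos [ 0.5069 -0.0928  0.0734] yaw 0.8269 F [-1.8 -1.5 -1.1] T [-0.22  0.03  0.01] w 0.332
shift mm [ 0.  -1.3  1.4] rotvec [ 0.0029 -0.0004  0.0154]
```

View pics/scene8.png

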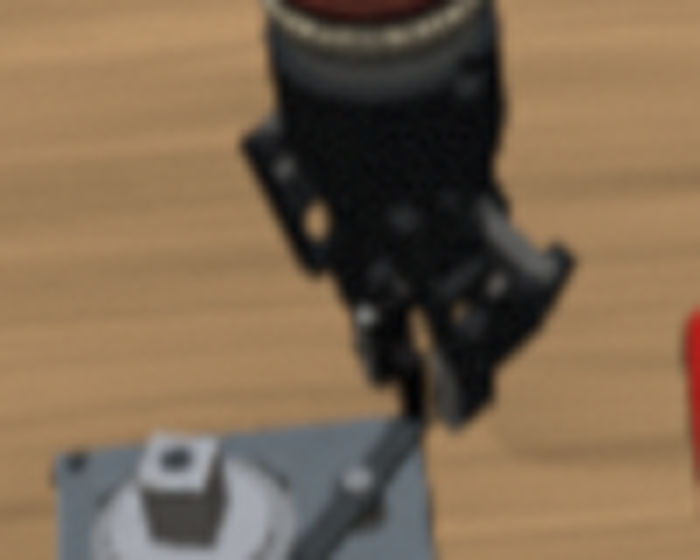

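The latch is following: its finger now swings toward the bushing, lower end (300,550), with the post at (412,395) between the jaws. Continuing.

```bash
python3 -m inch '0.0024 -0.0005 0.0005 0 0 0.06 0.67;0.0024 0.0001 0 0 0 0.06 0.67;0.0024 0.0001 0 0 0 0.06 0.67;0.0024 0.0001 0 0 0 0.06 0.67;0.0024 0.0001 0 0 0 0.06 0.67;0.0024 0.0001 0 0 0 0.06 0.67;0.0024 0.0001 0 0 0 0.06 0.67;0.0024 0.0001 0 0 0 0.06 0.67;0.0024 0.0001 0 0 0 0.06 0.67;0.0024 0.0001 0 0 0 0.06 0.67'
python3 - <<'E'
from h import *
from plant import grab_frame,state
p=state()["tool_pos"][:2]-[.535,-.1195]; print(np.hypot(*p),np.arctan2(p[1],p[0])-np.pi/2)
yw=np.arctan2(p[1],p[0])-np.pi/2
go(.535-.04*np.sin(yw),-.1195+.04*np.cos(yw),.072,yw)
a=grab_frame("scene"); x,y=220,170
cv2.imwrite(f"pics/scene9.png",cv2.resize(a[y:y+80,x:x+100],None,fx=7,fy=7,interpolation=cv2.INTER_CUBIC))
E
```

```text
time: 17.93
tool_pos: [0.5267, -0.0806, 0.0726]
tool_rot: [0.001, 0.993, 0.114, 0.001]
contact_force: [-0.9, -1.0, 0.7]
gripper_width: 0.333
0.03975898092879751 0.2091640250802751
t 17.93 pos [ 0.5267 -0.0806  0.0726] yaw 0.2283 F [-0.9 -1.   0.7] T [-0.15  0.17  0.05] w 0.333
shift mm [ 0.  -0.2  0.6] rotvec [ 0.0015 -0.0013  0.0191]
```

View pics/scene9.png

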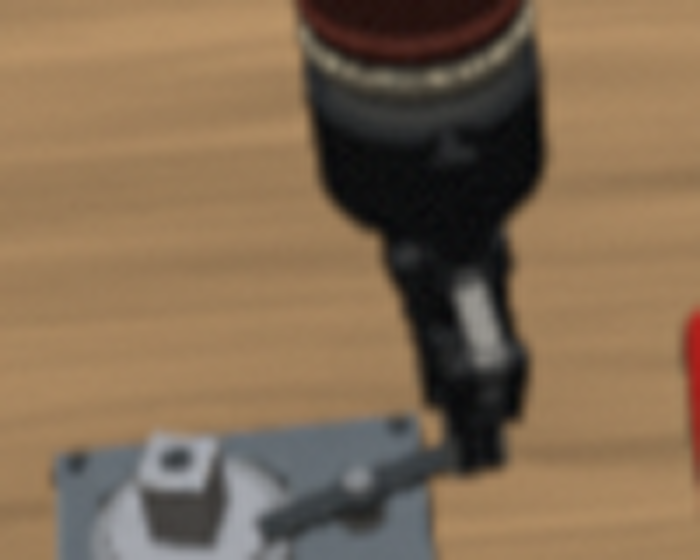

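The finger is now over the flange edge, tip at (265,528). I'll finish the turn, then push gently in small steps until the stop shows in the force.

```bash
python3 -m inch '0.0024 0.0001 0 0 0 0.06 0.67;0.0024 0.0001 0 0 0 0.06 0.67;0.0024 0.0001 0 0 0 0.06 0.67;0.002 0 0 0 0 0 0.67;0.002 0 0 0 0 0 0.67;0 0 0 0 0 0 0.67;0 0 0 0 0 0 0.67'
python3 -c "
from h import *
go(.535,-.0795,.072,.05)"
python3 -m inch '0.001 0 0 0 0 0 0.67;0.001 0 0 0 0 0 0.67;0 0 0 0 0 0 0.67;0 0 0 0 0 0 0.67'
python3 -c "
from h import *
go(.535,-.0795,.072,.05)"
python3 -m inch '0.001 0 0 0 0 0 0.67;0.001 0 0 0 0 0 0.67;0 0 0 0 0 0 0.67;0 0 0 0 0 0 0.67'
python3 - <<'E'
from h import *
from plant import grab_frame,state
go(.535,-.0795,.072,.05)
a=grab_frame("scene"); x,y=220,190
cv2.imwrite(f"pics/scene10.png",cv2.resize(a[y:y+80,x:x+100],None,fx=7,fy=7,interpolation=cv2.INTER_CUBIC))
E
```

```text
time: 18.57
tool_pos: [0.5375, -0.0791, 0.0715]
tool_rot: [0.0, 1.0, 0.026, 0.001]
contact_force: [0.0, 0.9, -0.1]
gripper_width: 0.335
t 18.57 pos [ 0.5375 -0.0791  0.0715] yaw 0.0515 F [ 0.   0.9 -0.1] T [ 0.02 -0.    0.05] w 0.335
shift mm [-2.5  0.3 -0.5] rotvec [ 0.0004 -0.0011  0.0015]
time: 18.9
tool_pos: [0.5391, -0.0788, 0.0712]
tool_rot: [-0.0, 1.0, 0.025, 0.0]
contact_force: [-0.8, 0.3, 0.1]
gripper_width: 0.332
t 18.9 pos [ 0.5391 -0.0788  0.0712] yaw 0.0503 F [-0.8  0.3  0.1] T [ 0.03  0.06 -0.03] w 0.332
shift mm [-4.1  0.5 -0.8] rotvec [-0.     -0.0001  0.0003]
time: 19.23
tool_pos: [0.5411, -0.0787, 0.0711]
tool_rot: [-0.0, 1.0, 0.025, -0.0]
contact_force: [-2.1, 0.3, 0.9]
gripper_width: 0.33
t 19.23 pos [ 0.5411 -0.0787  0.0711] yaw 0.0501 F [-2.1  0.3  0.9] T [ 0.18  0.07 -0.07] w 0.33
shift mm [-6.1  0.5 -0.9] rotvec [-0.0001  0.      0.0001]
```

View pics/scene10.png

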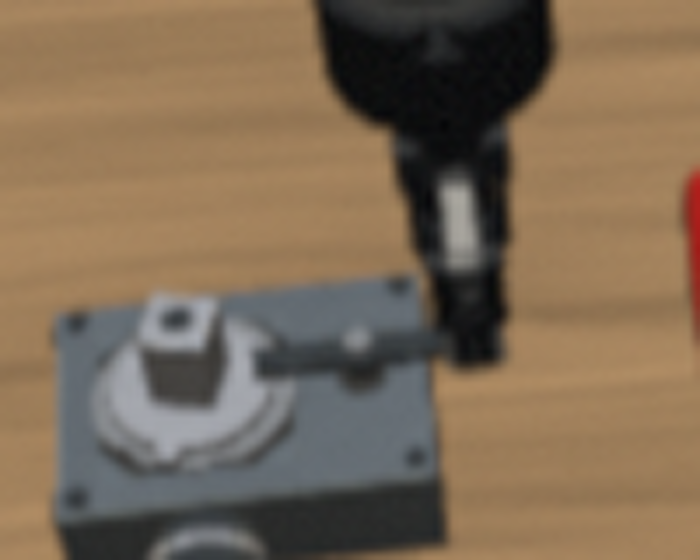

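The latch is nearly parallel to the block's long edges: finger tip at (260,362), pivot at (358,340). The jaw is just pushing the post at about 2 N. I'll continue to the stop.

```bash
for i in 1 ; do python3 -m inch '0.001 0 0 0 0 0 0.67;0 0 0 0 0 0 0.67;0 0 0 0 0 0 0.67'; python3 -m inch '0.001 0 0 0 0 0 0.67;0 0 0 0 0 0 0.67;0 0 0 0 0 0 0.67';python3 -m inch '0.001 0 0 0 0 0 0.67;0 0 0 0 0 0 0.67;0 0 0 0 0 0 0.67'; done | egrep "pos|force"
```

```text
tool_pos: [0.542, -0.0787, 0.0711]
contact_force: [-0.7, -0.6, -0.7]
tool_pos: [0.5425, -0.0786, 0.071]
contact_force: [-3.1, 0.6, 2.4]
tool_pos: [0.5426, -0.0786, 0.0709]
contact_force: [-7.7, 0.6, 3.9]
```

The tool stalled at x = 0.5426 with the force rising to 7.7 N, so the latch is on its stop. I'll back off to the middle of the slack, rise clear and check.

```bash
python3 -m inch '-0.003 0 0 0 0 0 0.67;-0.003 0 0 0 0 0 0.67;0 0 0 0 0 0 0.67;0 0 0 0 0 0 0.67;0 0 -0.005 0 0 0 0.67;0 0 -0.02 0 0 0 0.67;0 0 -0.03 0 0 0 0.67;0 0 -0.03 0 0 0 0.67;0 0 -0.03 0 0 0 0.67;0 0 -0.03 0 0 0 0.67'
python3 -m inch '-0.03 -0.03 0 0 0 0 0.67;-0.03 -0.03 0 0 0 0 0.67;-0.02 -0.03 0 0 0 0 0.67;0 -0.03 0 0 0 0 0.67;0 -0.03 0 0 0 0 0.67;0 -0.03 0 0 0 0 0.67;0 -0.03 0 0 0 0 0.67;0 -0.02 0 0 0 0 0.67;0 0 0 0 0 0 0.67;0 0 0 0 0 0 0.67'
python3 - <<'E'
from h import *
from plant import grab_frame
go(.535,-.0795,.072,.05)
for n,(x,y) in {"scene":(200,190),"top":(335,195)}.items():
  a=grab_frame(n); cv2.imwrite(f"pics/{n}11full.png",a)
  cv2.imwrite(f"pics/{n}11.png",cv2.resize(a[y:y+90,x:x+100],None,fx=7,fy=6.6,interpolation=cv2.INTER_CUBIC))
E
```

```text
time: 20.87
tool_pos: [0.5382, -0.0789, 0.2182]
tool_rot: [0.0, 1.0, 0.025, 0.001]
contact_force: [-0.0, -0.5, -0.2]
gripper_width: 0.33
time: 21.7
tool_pos: [0.4478, 0.1464, 0.2167]
tool_rot: [0.0, 1.0, 0.026, 0.0]
contact_force: [-0.0, -0.6, 0.3]
gripper_width: 0.328
t 21.7 pos [0.4478 0.1464 0.2167] yaw 0.0523 F [-0.  -0.6  0.3] T [-0.01  0.03  0.06] w 0.328
shift mm [ 75.1 230.1 144.8] rotvec [ 0.0004 -0.0008  0.0023]
```

View pics/scene11.png

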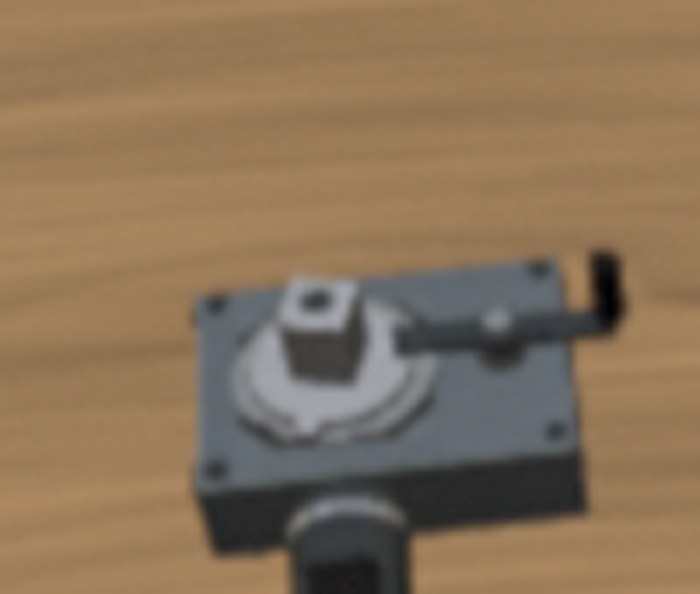

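View pics/top11full.png

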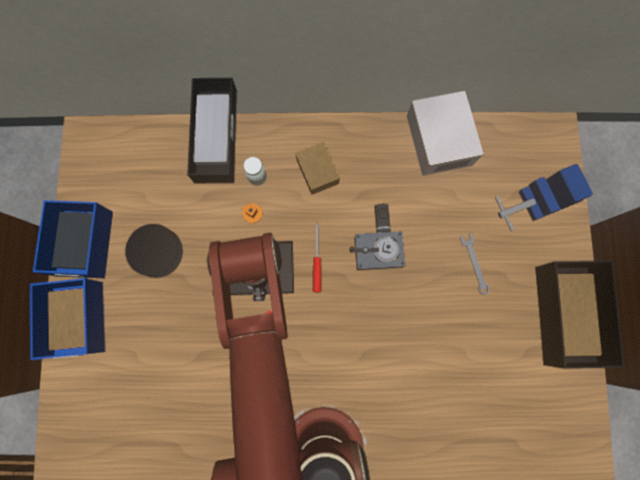

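View pics/scene11full.png

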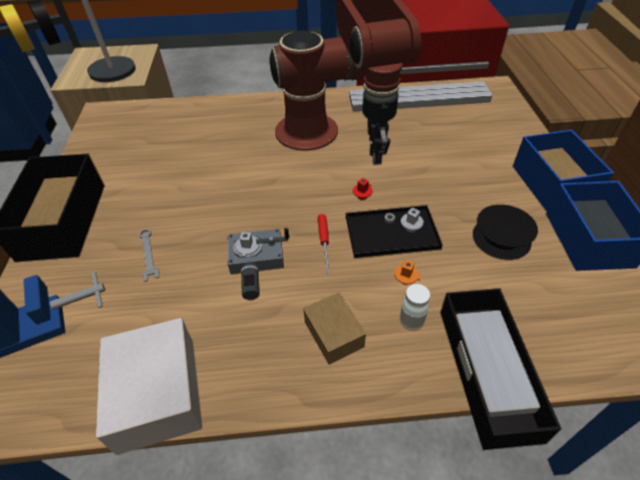

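In the scene crop the finger (400,338) lies over the flange, in line with the pivot (498,320) and the post (606,290). The other parts are where they started, and the arm is clear. As a last check I measure the latch direction and the flange seating.

```bash
python3 - <<'E'
from h import *
a=cv2.imread("pics/top11full.png")
cv2.imwrite("pics/top12.png",cv2.resize(a[220:280,345:415],None,fx=10,fy=10,interpolation=cv2.INTER_CUBIC))
# scene: bushing flange outer near arc -> centre if seated (z=.051) versus 14 mm high (.065), compare with bore seen in the same view
up=4;s=cv2.imread("pics/scene11full.png");x0,y0,x1,y1=230,225,266,262
c=cv2.resize(s[y0:y1,x0:x1],None,fx=up,fy=up,interpolation=cv2.INTER_CUBIC);v=c.copy()
for z,col in((.051,(0,255,0)),(.065,(0,0,255))):
  t=np.linspace(0,6.28,80);q=proj("scene",np.c_[.5395+.029*np.cos(t),-.179+.029*np.sin(t),0*t+z])
  cv2.polylines(v,[((q-[x0,y0]+.5)*up-.5).astype(int)],1,col)
cv2.imwrite("pics/seat12.png",cv2.resize(v,None,fx=4,fy=4))
E
```

```text
(no output)
```

View pics/top12.png

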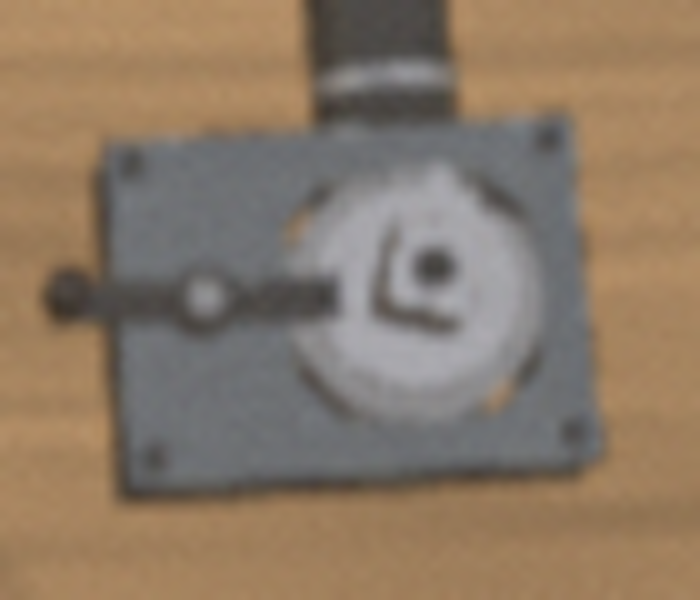

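View pics/seat12.png

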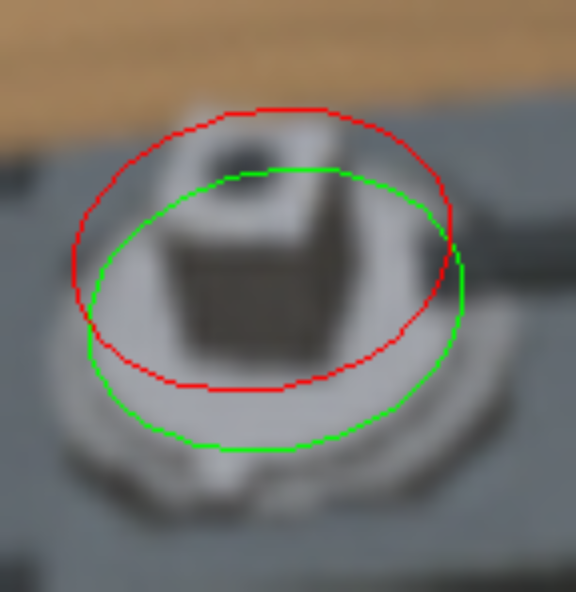

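```bash
python3 -c "
from plant import *
print(job_done())"
```

```text
the job is handed in; nothing more can be done
None
```

The keyed bushing is seated in the hollow shaft with the latch shut over its flange. I handed the job in at about 22 s of the 64 s allowed.

**Seating:** I lined the tab up with the keyway as seen by the cameras, and the key entered without needing a search. The tool stopped at z = 0.057 m, the predicted fully-home height. A press of about 12 N with a small turning wiggle did not move it further.

**Latch:** I led the post round with loosely closed jaws until it stalled on its stop at about 8 N. I then backed off and moved the arm well clear.

**Last checks:**
- The flange in the scene view matches the outline drawn for the seated height, not the one 14 mm higher.
- The top view shows post, pivot and finger in line, with the finger over the flange.
- The other parts look undisturbed. At the end the arm hid part of the tray in the top view, so the plain bushing and collar were checked only in the scene view.
- The two cameras disagreed by about 2 to 3 mm in x. I allowed for this by averaging the two, then aligning the bushing and bore in the scene view.
- I did not measure the final latch angle precisely. That it is shut rests on the stop contact and the pictures.

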